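Hang the slide rack on the swinging drying hook

ROBOT

A 6-joint arm with a two-finger parallel gripper is mounted at the origin on the work surface. World frame = base frame: x ahead of the robot, y to its left, z up, the work surface at z = 0. Lengths are in m, angles in degrees, forces in N, time in s.
With the tool pointing down it reaches from about 0.35 to 0.875 m from the base axis. Payload 4.2 kg.
Tool frame: the origin (TCP) lies midway between the tips of the shut fingers; the grasp point (between the pads) lies 19 mm behind it; z points along the fingers, y is the direction in which the jaws open and shut (so a half turn about z gives the same grasp; the last joint's range is limited). The gripper opens to 85 mm and grips with 20 to 120 N. Pads are 22 mm wide; open, the fingers measure 114 mm over their backs; the gripper's body (76 mm by 85 mm) begins 54 mm behind the grasp point. The pads swing forward as they close: fully open they stand 13 mm farther back than shut.
Start: joints at [-55.256, 22.042, 0.453, 0, -68.411, -14.817], TCP at [0.213, -0.588, 0.231] pointing down, gripper open.
Joint ranges: [-179.83, 179.83], [-69.29, 118.12], [-61.27, 80.66], [-181.25, 117.63], [-171.15, -9.14], [-177.46, 177.46]. Speed limits (degrees/s): [159.86, 159.86, 180, 180, 180, 180].

INTERFACE

Orientations are given as [roll, pitch, yaw] about the fixed x, y, z axes, in that order (R = Rz(yaw) Ry(pitch) Rx(roll)).
In Python, from plant import observe, camera, close_job gives the robot as it stands. The module is installed in compiled form; this text tells all that it offers.
- The arm moves only by the tool send_rows, never from a script. Its argument "series" is a list of rows, each an object of numbers: "ax", "ay", "az": the turn, a rotation vector about the tool's x, y, z in units of 6 degrees (1.0 is 6 degrees); "dx", "dy", "dz": the shift along the tool's x, y, z in units of 50 mm (1.0 is 50 mm); "fingers": the opening, from 0 (shut) to 1 (fully open). A call has 1 to 20 rows; each row is the pose to reach, as a shift and turn from the pose measured when the call began, along the tool's axes at that moment; what a row does not reach only later rows make up. A row lasts 1/10 s, in which the tool goes at most 50 mm and 8.59 degrees, less where a joint would pass 70% of its speed; a pose out of reach is approached as far as the arm can. A call with a gripper value outside its range is refused whole. The fingers move at their own pace and stop on an object; the grip force is fixed at half the most. Time passes only in rows, so rows that repeat a pose let the fingers close. It gives the time, the measured TCP pose, the force and the opening at its end, in the units of the state.
- observe(): the state, without advancing time (a new reading comes with each control period).
- camera(name): name is "scene" or "top" or "wrist"; returns a dict with "pixels" (400x640x3 uint8, blue, green, red), "z_map" (400x640 float32, m along the optical axis (not along the pixel's ray), 0 where there is no reading), "fov_y" (degrees; the focal length in pixels is half the picture's height over the tangent of half this angle, whatever the lens; pixels are square), "cx", "cy" (the principal point, pixels), "dist" ([k1, k2, p1, p2, k3] as OpenCV has them; the pictures are not rectified), "eye" and "rotation" of the camera in the world. Camera axes: x right, y up, looking along -z (the intrinsics and any distortion apply to the point x, -y, -z); pixel columns grow to the right and rows downward; lengths in m; the calibration is good to about 2 mm. A picture is of the moment at which its call begins.
- close_job(): hands the job in, once; it reports no verdict.
The state is a dict: "t": time; "joints": joint angles; "joint_vel": joint speeds; "tau": joint torques, N m; "position": TCP position; "tool_rot": TCP orientation; "ft_force": force on the tool from outside, world axes, zero at the start; "ft_torque": the same for the moment, N m; "finger_gap": opening from 0.0 (shut) to 1.0 (fully open).
Only numpy, scipy, OpenCV 4.12 (cv2) and the standard library are available. Lean on these libraries where they do the work, as an engineer would, in place of code of your own. Each camera call takes 0.05 s, during which the arm holds its last target.

TASK

The hook of the drying stand has been knocked and is swinging: first bring it to rest with a touch of the fingers and let go of it, so that it hangs straight down and still. Only then pick up the slide rack with the arched wire handle, hang it by the arch on the hook, and leave it hanging there quietly and upright, without disturbing the other slide rack, the jar or the bottle.

Things in the scene. Friction and masses are not known exactly. Their poses are not given: they have to be found in the camera images.
- hook_home (a point): Fixed point of the drying stand where hook_seat is when the hook hangs straight: 205 mm above the table. z up; x runs level from the hook's open end towards its rod; the hook swings along y. Yaw within 0.2 rad. From here: drip tray (180 x 160 mm, 16 high) on the table below; rod 120 mm along +x, its pivot 225 mm higher; post (22 mm thick, 450 tall) at x +200, y -70 mm, joined to the pivot by a bar.
- hook_seat (a point): On the swinging hook: top of its seat, where the load hangs. One rigid dark steel bar 10 mm thick, 220 g: a rod drops from the pivot, bends into a nearly level prong that dips to this seat and turns up at its open end, 30 mm beyond the seat along -x of hook_home (35 to its outside), top 30 mm above the seat. Axes as hook_home when hanging straight.
- hook (a joint): Swing angle of the hook, rad; 0 = straight down, positive moves the seat towards +y of hook_home. It swings freely to and fro about once a second, 0.28 to 0.42 rad (60 to 95 mm) to each side; hardly damped, it goes on for minutes. A finger standing in its way at the rest line stops it with little rebound.
- rack_grip (a point): Centre of the black lug on the rack to hang, 134 mm above the rack's underside; lug 16 (x) by 22 (y) by 34 mm tall: grasp across the 22 mm. Rack about 260 g: open steel carrier 84 (x) by 72 (y) by 31 mm tall with glass slides; arched wire handle 8 mm thick in its y-z plane, legs 64 mm apart inside, lug on the crown. z up, yaw within 0.5 rad; same either way round.
- rack_eye (a point): Underside of the crown of that rack's arch, 24 mm straight below rack_grip and 79 mm above the slides' tops: the place that must rest on the hook's seat. The window below it is open along the rack's x axis.
- plain_grip (a point): Bystander: black lug, same size, centre 96 mm above the underside of a similar slide rack (84 by 72 mm) that has a solid flat plate for a handle and no arch. The two racks may change places. Leave it alone.
- jar: Bystander: amber jar with a white cap, 64 mm across, 85 mm tall; origin at the centre of its underside.
- wash_bottle: Bystander: white bottle with a red cap, 60 mm across, 150 mm tall; origin at the centre of its underside.

How it is judged:
By the outcome, as a careful person would: the job done as asked, in the order asked, and still so for the second after the job is handed in, with the robot touching nothing.
It also fails if it takes over 67 s, if anything falls off the work surface, if the arm or the gripper's body presses on something with over 40 N, if the wrist force passes 120 N, or if a joint passes its speed limit or range.

## Working session

There is one attempt and no reset: what is moved stays moved. The work goes in short steps, Python scripts to look and compute and a tool call to move; the robot and the scene stay as the last step left them, time stands still between calls to the robot, and variables do not carry over. Pictures are saved under pics/ and viewed, and the job is handed in when it is done.

Besides the shell and the picture viewer there is one more tool, called after "Emit:" as name(argument=value, ...), one argument or row to a line, values as JSON. send_rows: Moves the arm, as the interface text tells. Its arguments: {"type":"object","properties":{"series":{"type":"array","items":{"type":"object","properties":{"ax":{"type":"number"},"ay":{"type":"number"},"az":{"type":"number"},"dx":{"type":"number"},"dy":{"type":"number"},"dz":{"type":"number"},"fingers":{"type":"number"}}}}},"required":["series"]}

```bash
mkdir -p pics; ls; cat > h.py <<'E'
import numpy as np, cv2
from plant import observe, camera
def K(c):
    f=200/np.tan(np.radians(c["fov_y"])/2)
    return np.array([[f,0,c["cx"]],[0,f,c["cy"]],[0,0,1.]])
def rays(c,px):
    p=cv2.undistortPoints(np.array(px,float).reshape(-1,1,2),K(c),np.array(c["dist"],float)).reshape(-1,2)
    d=np.c_[p[:,0],-p[:,1],-np.ones(len(p))]
    return d@np.array(c["rotation"]).T
def onz(c,px,z):
    d=rays(c,px);e=np.array(c["eye"]);return e+d*((z-e[2])/d[:,2])[:,None]
def depthpts(c,px):
    px=np.array(px).reshape(-1,2);z=c["z_map"][px[:,1].astype(int),px[:,0].astype(int)]
    return np.array(c["eye"])+rays(c,px)*z[:,None],z
def proj(c,P):
    q=(np.array(P).reshape(-1,3)-c["eye"])@np.array(c["rotation"])
    q=q*[1,-1,-1]
    return cv2.projectPoints(q,np.zeros(3),np.zeros(3),K(c),np.array(c["dist"],float))[0].reshape(-1,2)
def save(c,n): cv2.imwrite("pics/%s.png"%n,c["pixels"])
E
python3 - <<'E'
from h import *
import pickle
for n in ("scene","top","wrist"):
    c=camera(n);save(c,n+"0");pickle.dump(c,open(n+"0.pkl","wb"));print(n,c["fov_y"],c["cx"],c["cy"],c["dist"],c["eye"],np.round(c["rotation"],3).tolist(),(c["z_map"]>0).mean())
print(observe())
E
```

```text
pics
scene 44.17189704710968 319.83696101425727 196.98003269306943 [-0.12810055  0.          0.          0.          0.        ] [1.26472597 0.36148521 1.11220296] [42.526, -0.669, 122.683] 0.99596484375
top 56.01809098043332 316.61548304507716 197.68826536172494 [-0.0135992  0.         0.         0.         0.       ] [ 0.52874911 -0.0733717   1.11160562] [2.35, 1.673, -90.774] 0.996046875
wrist 62.58674236304586 316.3879684128714 198.97483844606077 [-0.06668863  0.          0.          0.          0.        ] [ 0.14343962 -0.61422853  0.37330674] [-17.014, -0.141, 109.982] 0.99597265625
{'t': 0.15, 'joints': array([-5.52539953e+01,  2.20811940e+01,  3.98322110e-01, -2.04790508e-02,
       -6.84104883e+01, -1.48166671e+01]), 'joint_vel': array([ 0.04782828, -0.11614979,  0.12850147,  0.1801816 ,  0.0069372 ,
       -0.06210214]), 'tau': array([ 1.54965060e-04, -3.92679977e+01,  1.88581789e+01,  4.18865114e+00,
       -3.41645478e-03, -5.72820511e-06]), 'position': array([ 0.21290855, -0.58715914,  0.23047107]), 'tool_rot': array([ 1.79904876e+02, -5.47778886e-03, -1.60078209e+02]), 'ft_force': array([-0.06890235, -0.86049958,  0.10131486]), 'ft_torque': array([-0.03287936, -0.00983113,  0.00311406]), 'finger_gap': 1.0053227296277676}
```

```bash
cat > fix.py <<'E'
s=open('h.py').read()
s=s.replace('np.array(c["rotation"])','Rm(c)')
s=s.replace('def K(c)','from scipy.spatial.transform import Rotation as Ro\ndef Rm(c): return Ro.from_euler("xyz",c["rotation"],degrees=True).as_matrix()\ndef K(c)')
open('h.py','w').write(s)
E
python3 fix.py; cat h.py | head -8
```

```text
import numpy as np, cv2
from plant import observe, camera
from scipy.spatial.transform import Rotation as Ro
def Rm(c): return Ro.from_euler("xyz",c["rotation"],degrees=True).as_matrix()
def K(c):
    f=200/np.tan(np.radians(c["fov_y"])/2)
    return np.array([[f,0,c["cx"]],[0,f,c["cy"]],[0,0,1.]])
def rays(c,px):
```

View pics/scene0.png

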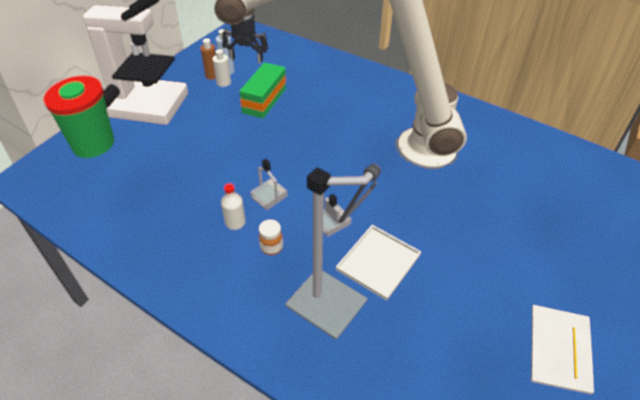

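View pics/top0.png

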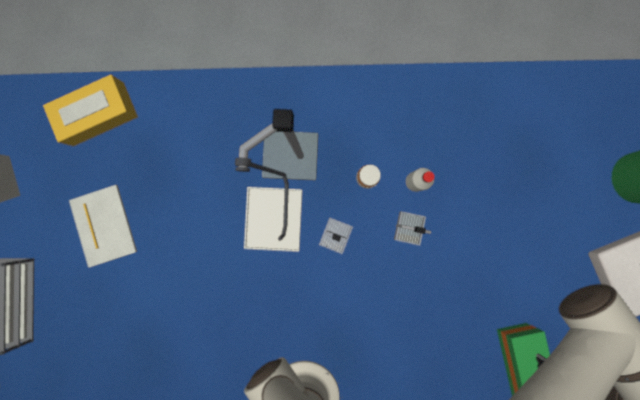

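View pics/wrist0.png

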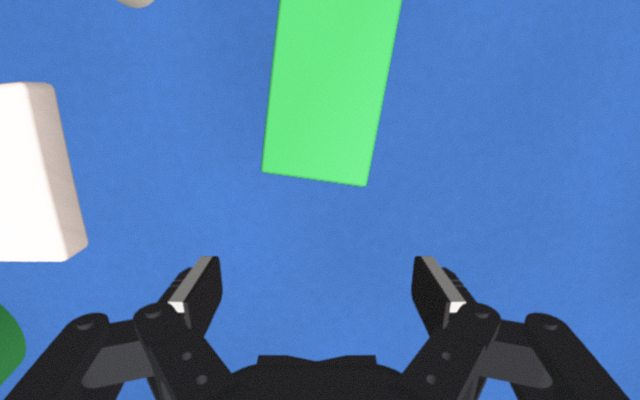

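```bash
python3 - <<'E'
from h import *
import pickle
t=pickle.load(open("top0.pkl","rb"));s=pickle.load(open("scene0.pkl","rb"))
a=cv2.resize(t["pixels"][100:270,220:460],None,fx=3.3,fy=3.3,interpolation=3)
cv2.imwrite("pics/a0.png",a)
b=cv2.resize(s["pixels"][140:310,200:440],None,fx=3.3,fy=3.3,interpolation=3)
cv2.imwrite("pics/b0.png",b)
E
```

```text
(no output)
```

View pics/a0.png

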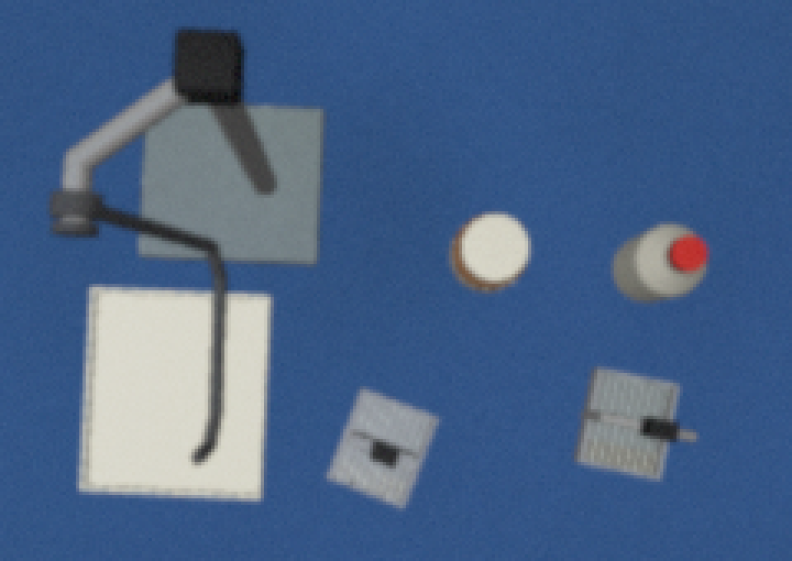

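View pics/b0.png

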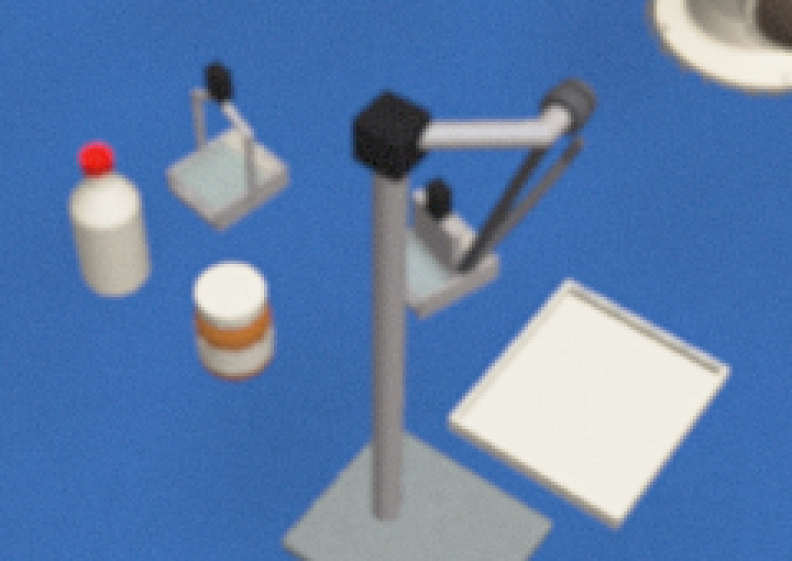

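```bash
python3 - <<'E'
from h import *
import pickle
t=pickle.load(open("top0.pkl","rb"));s=pickle.load(open("scene0.pkl","rb"))
def blob(c,x0,y0,x1,y1,f):
    h=cv2.cvtColor(c["pixels"],cv2.COLOR_BGR2HSV).astype(int);m=np.zeros(h.shape[:2],np.uint8)
    m[y0:y1,x0:x1]=f(h)[y0:y1,x0:x1]*255
    n,l,st,ce=cv2.connectedComponentsWithStats(m);i=1+np.argmax(st[1:,4]);return (l==i).astype(np.uint8),ce[i],st[i]
# tray both
m,ce,st=blob(t,235,180,310,260,lambda h:(h[...,1]<90)&(h[...,2]>120))
r=cv2.minAreaRect(np.argwhere(m)[:,::-1].astype(np.float32));bx=cv2.boxPoints(r)
P=onz(t,bx,.016);print("tray",ce,r,P.round(4).tolist(),P.mean(0).round(4),"sides",[np.linalg.norm(P[i]-P[i-1]).round(4) for i in range(4)])
for i in range(4):
    d=P[i]-P[i-1];print("dir",np.degrees(np.arctan2(d[1],d[0])).round(2),end=' ')
# pivot from depth
for px in [(243,163),(243,158),(242,166),(283,118)]:
    print(px,depthpts(t,px)[0].round(4))
# lugs
for n,c,boxes in (("top",t,[(405,220,435,240),(325,228,350,248)]),("scene",s,[(255,150,280,185),(320,185,345,215)])):
    for b in boxes:
        m,ce,st=blob(c,*b,lambda h:(h[...,2]<75))
        yx=np.argwhere(m);D=depthpts(c,yx[:,::-1])[0]
        print(n,"lug",ce.round(2),st,"depth med",np.median(D,0).round(4),"max",D.max(0).round(4),"min",D.min(0).round(4), cv2.minAreaRect(yx[:,::-1].astype(np.float32)))
# rack base far
for b in [(390,200,440,250),(315,210,360,260)]:
    m,ce,st=blob(t,*b,lambda h:(h[...,1]<130))
    r=cv2.minAreaRect(np.argwhere(m)[:,::-1].astype(np.float32));print("base",ce,r,onz(t,cv2.boxPoints(r),.031).round(4).tolist())
E
```

```text
tray [272.03514938 218.87990627] ((272.59942626953125, 218.61048889160156), (56.44818878173828, 63.596187591552734), 3.012787342071533) [[0.4277, 0.1758, 0.016], [0.6134, 0.1649, 0.016], [0.6021, -0.0009, 0.016], [0.4174, 0.011, 0.016]] [0.5152 0.0877 0.016 ] sides [np.float64(0.1651), np.float64(0.186), np.float64(0.1662), np.float64(0.1851)]
dir 86.43 dir -3.37 dir -93.9 dir 176.3 (243, 163) [[0.6206 0.077  0.4449]]
(243, 158) [[0.6296 0.0769 0.445 ]]
(242, 166) [[0.6161 0.0803 0.4385]]
(283, 118) [[0.7004 0.0041 0.4457]]
top lug [419.43 229.46] [414 227  11   6  54] depth med [ 0.4838 -0.3052  0.1499] max [ 0.4906 -0.2969  0.1542] min [ 0.4776 -0.3175  0.1242] ((419.0, 229.5), (5.0, 10.0), 90.0)
top lug [336. 237.] [333 234   7   7  35] depth med [ 0.4654 -0.0946  0.1135] max [ 0.4734 -0.0867  0.1153] min [ 0.4573 -0.1026  0.1101] ((336.0, 237.00001525878906), (7.155416965484619, 4.472135543823242), 26.56505012512207)
scene lug [265.78 164.97] [263 160   7  11  60] depth med [ 0.4899 -0.3046  0.1415] max [ 0.4966 -0.2971  0.1555] min [ 0.4781 -0.3159  0.1219] ((266.0, 165.0), (10.0, 6.0), 90.0)
scene lug [332.21 200.48] [329 195   7  12  66] depth med [ 0.4711 -0.0917  0.1017] max [ 0.4779 -0.0857  0.1185] min [ 0.46   -0.1031  0.0751] ((332.0, 200.5), (11.0, 6.0), 90.0)
base [410.31788793 227.99353448] ((413.0877685546875, 228.59024047851562), (36.87712478637695, 31.429367065429688), 12.094757080078125) [[0.4495, -0.255, 0.031], [0.5367, -0.2756, 0.031], [0.5133, -0.3774, 0.031], [0.4263, -0.3566, 0.031]]
base [335.5864486  235.35630841] ((335.5689392089844, 235.3275604248047), (27.29721450805664, 31.382511138916016), 21.801406860351562) [[0.4384, -0.0419, 0.031], [0.5213, -0.0765, 0.031], [0.4914, -0.1485, 0.031], [0.4088, -0.1139, 0.031]]
```

```bash
cat >> h.py <<'E'
def rel(P,yaw=None,o=None,rpy=None):
    """row numbers to reach world P with tool down at yaw (deg)"""
    o=o or observe();R0=Ro.from_euler("xyz",o["tool_rot"],degrees=True)
    d=R0.inv().apply(np.array(P)-o["position"])/.05
    a=np.zeros(3)
    if yaw is not None: a=(R0.inv()*Ro.from_euler("xyz",[180,0,yaw],degrees=True)).as_rotvec(degrees=True)/6
    return d.round(3).tolist(),a.round(3).tolist()
YH=np.radians(-3.6);HX=np.array([np.cos(YH),np.sin(YH),0]);HY=np.array([-np.sin(YH),np.cos(YH),0]);H0=np.array([.515,.0875,.205])
def hk(x,y,z): return (H0*[1,1,0]+x*HX+y*HY+[0,0,z])
E
python3 - <<'E'
from h import *
for x,y,z in [(.015,-.135,.25),(.015,-.135,.18)]: print(hk(x,y,z),rel(hk(x,y,z),176.4))
E
```

```text
[ 0.52149368 -0.04817547  0.25      ] ([-9.475, 8.032, -0.378], [0.015, -0.004, 3.92])
[ 0.52149368 -0.04817547  0.18      ] ([-9.476, 8.03, 1.022], [0.015, -0.004, 3.92])
```

Emit:
send_rows(
  series=[
    {"dx":-9.48,"dy":8.03,"dz":-0.4,"az":3.92,"fingers":0},
    {"dx":-9.48,"dy":8.03,"dz":-0.4,"az":3.92,"fingers":0},
    {"dx":-9.48,"dy":8.03,"dz":-0.4,"az":3.92,"fingers":0},
    {"dx":-9.48,"dy":8.03,"dz":-0.4,"az":3.92,"fingers":0},
    {"dx":-9.48,"dy":8.03,"dz":-0.4,"az":3.92,"fingers":0},
    {"dx":-9.48,"dy":8.03,"dz":-0.4,"az":3.92,"fingers":0},
    {"dx":-9.48,"dy":8.03,"dz":-0.4,"az":3.92,"fingers":0},
    {"dx":-9.48,"dy":8.03,"dz":-0.4,"az":3.92,"fingers":0},
    {"dx":-9.48,"dy":8.03,"dz":-0.4,"az":3.92,"fingers":0},
    {"dx":-9.48,"dy":8.03,"dz":-0.4,"az":3.92,"fingers":0},
    {"dx":-9.48,"dy":8.03,"dz":-0.4,"az":3.92,"fingers":0},
    {"dx":-9.48,"dy":8.03,"dz":-0.4,"az":3.92,"fingers":0},
    {"dx":-9.48,"dy":8.03,"dz":-0.4,"az":3.92,"fingers":0},
    {"dx":-9.48,"dy":8.03,"dz":-0.4,"az":3.92,"fingers":0},
    {"dx":-9.48,"dy":8.03,"dz":0.3,"az":3.92,"fingers":0},
    {"dx":-9.48,"dy":8.03,"dz":1.02,"az":3.92,"fingers":0},
    {"dx":-9.48,"dy":8.03,"dz":1.02,"az":3.92,"fingers":0},
  ],
)

```text
validation failed for argument at $.se...
```

```bash
python3 - <<'E'
from h import *
o=observe();print(o["t"],o["position"],o["tool_rot"],o["finger_gap"],o["ft_force"])
ims=[]
for n in ("scene","top","wrist"):
    c=camera(n);save(c,n+"1")
a=cv2.imread("pics/scene1.png")[100:320,240:440];b=cv2.imread("pics/top1.png")[100:320,200:400]
cv2.imwrite("pics/ab1.png",cv2.resize(np.hstack([a,b]),None,fx=1.95,fy=1.95,interpolation=3))
print(rel(hk(.015,-.0195,.18),176.4))
E
```

```text
0.15 [ 0.21290855 -0.58715914  0.23047107] [ 1.79904876e+02 -5.47778886e-03 -1.60078209e+02] 1.0053227296277676 [-0.06890235 -0.86049958  0.10131486]
([-10.398, 10.154, 1.025], [0.006, -0.002, 3.921])
```

View pics/ab1.png

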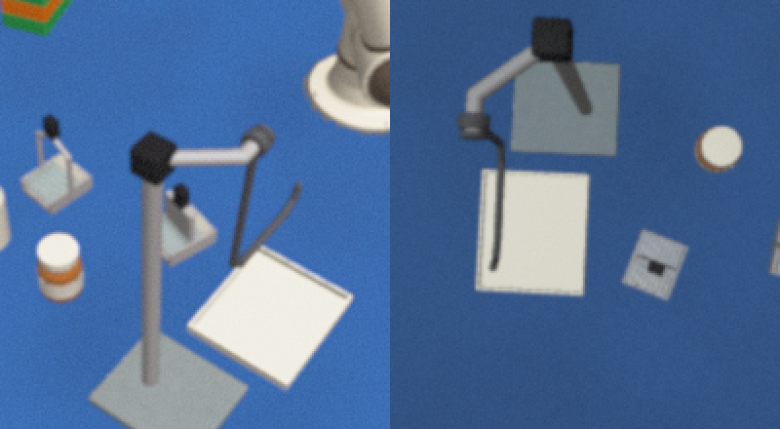

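View pics/wrist1.png

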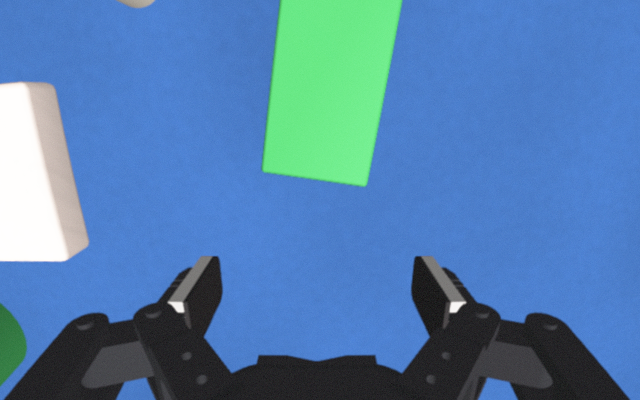

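Emit:
send_rows(
  series=[
    {"dx":-1,"dy":0.85,"dz":-0.4,"ax":0,"ay":0,"az":0.4,"fingers":0},
  ],
)

```text
t: 0.4
position: [0.2349, -0.5472, 0.2422]
tool_rot: [179.7, -0.1, -162.9]
ft_force: [1.6, 0.8, -0.6]
finger_gap: 0.86
```

Emit:
send_rows(
  series=[
    {"dx":-2,"dy":1.7,"dz":0,"ax":0,"ay":0,"az":1,"fingers":0},
    {"dx":-8.5,"dy":7.1,"dz":0,"ax":0,"ay":0,"az":3.5,"fingers":0},
  ],
)

```text
t: 0.6
position: [0.2888, -0.4641, 0.2445]
tool_rot: [179.7, -0.2, -177.0]
ft_force: [0.1, 0.1, -1.5]
finger_gap: 0.516
```

```bash
python3 - <<'E'
from h import *
o=observe();print(o["t"],o["position"],o["tool_rot"])
for x,y,z in [(.015,-.135,.25),(.015,-.135,.18)]: print(hk(x,y,z),rel(hk(x,y,z),176.4))
E
```

```text
0.6 [ 0.28876736 -0.46410112  0.24446653] [ 179.7164133    -0.18150066 -177.04066538]
[ 0.52149368 -0.04817547  0.25      ] ([-5.077, 8.068, -0.087], [0.045, -0.033, 1.093])
[ 0.52149368 -0.04817547  0.18      ] ([-5.082, 8.061, 1.313], [0.045, -0.033, 1.093])
```

Emit:
send_rows(
  series=[
    {"dx":-5.08,"dy":8.07,"dz":-0.1,"ax":0.05,"ay":-0.03,"az":1.09,"fingers":0},
    {"dx":-5.08,"dy":8.07,"dz":-0.1,"ax":0.05,"ay":-0.03,"az":1.09,"fingers":0},
    {"dx":-5.08,"dy":8.07,"dz":-0.1,"ax":0.05,"ay":-0.03,"az":1.09,"fingers":0},
    {"dx":-5.08,"dy":8.07,"dz":-0.1,"ax":0.05,"ay":-0.03,"az":1.09,"fingers":0},
    {"dx":-5.08,"dy":8.07,"dz":-0.1,"ax":0.05,"ay":-0.03,"az":1.09,"fingers":0},
    {"dx":-5.08,"dy":8.07,"dz":-0.1,"ax":0.05,"ay":-0.03,"az":1.09,"fingers":0},
    {"dx":-5.08,"dy":8.07,"dz":-0.1,"ax":0.05,"ay":-0.03,"az":1.09,"fingers":0},
    {"dx":-5.08,"dy":8.07,"dz":-0.1,"ax":0.05,"ay":-0.03,"az":1.09,"fingers":0},
    {"dx":-5.08,"dy":8.07,"dz":-0.1,"ax":0.05,"ay":-0.03,"az":1.09,"fingers":0},
    {"dx":-5.08,"dy":8.07,"dz":-0.1,"ax":0.05,"ay":-0.03,"az":1.09,"fingers":0},
    {"dx":-5.08,"dy":8.07,"dz":0.6,"ax":0.05,"ay":-0.03,"az":1.09,"fingers":0},
    {"dx":-5.08,"dy":8.06,"dz":1.31,"ax":0.05,"ay":-0.03,"az":1.09,"fingers":0},
    {"dx":-5.08,"dy":8.06,"dz":1.31,"ax":0.05,"ay":-0.03,"az":1.09,"fingers":0},
  ],
)

```text
t: 1.9
position: [0.5179, -0.0481, 0.1756]
tool_rot: [-179.9, -0.6, 176.4]
ft_force: [-0.4, -0.4, -0.1]
finger_gap: -0.001
```

```bash
python3 - <<'E'
from h import *
o=observe();print(o["t"],o["position"],o["tool_rot"],o["finger_gap"],o["ft_force"])
for n in ("scene","top","wrist"):
    c=camera(n);save(c,n+"2")
a=cv2.imread("pics/scene2.png")[100:320,240:440];b=cv2.imread("pics/top2.png")[100:320,200:400]
cv2.imwrite("pics/ab2.png",cv2.resize(np.hstack([a,b]),None,fx=1.95,fy=1.95,interpolation=3))
for y in (-.135,-.0195):print(rel(hk(.015,y,.18),176.4))
E
```

```text
1.9 [ 0.51793791 -0.04812776  0.17562074] [-179.88836773   -0.63571416  176.39949577] -0.0013056662059115853 [-0.36306909 -0.42633025 -0.08338003]
([0.021, 0.003, 0.037], [-0.008, 0.023, 0.007])
([0.02, 2.313, 0.035], [-0.008, 0.023, 0.007])
```

View pics/ab2.png

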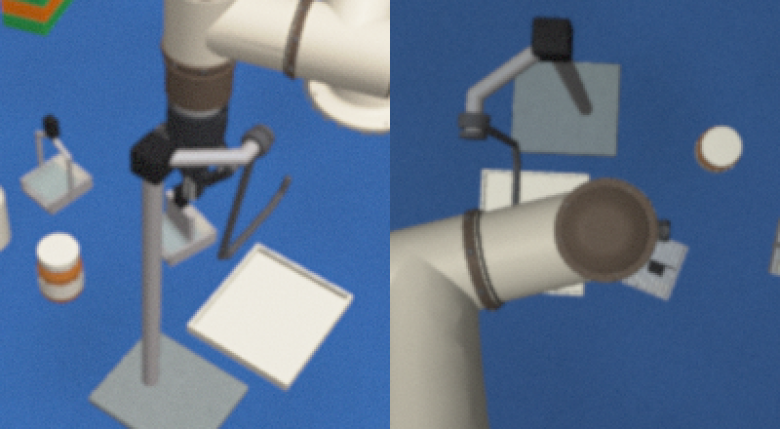

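View pics/wrist2.png

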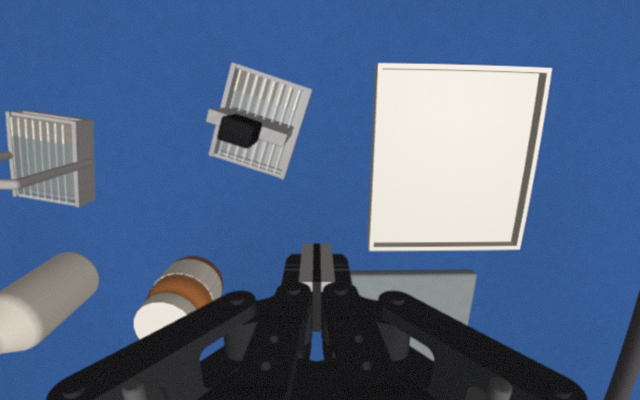

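```bash
python3 - <<'E'
from h import *
o=observe();c=camera("wrist")
yy,xx=np.mgrid[0:400,0:640];px=np.c_[xx.ravel(),yy.ravel()]
P,z=depthpts(c,px);R0=Ro.from_euler("xyz",o["tool_rot"],degrees=True)
q=R0.inv().apply(P-o["position"])
k=(z>0)&(abs(q[:,1])<.06)&(abs(q[:,0])<.06)
for a in np.arange(-.07,.008,.006):
    m=k&(q[:,2]>a)&(q[:,2]<=a+.006)
    if m.any(): print(round(a,3),m.sum(),(q[m,1].min()*1e3).round(1),(q[m,1].max()*1e3).round(1),"x",(q[m,0].min()*1e3).round(1),(q[m,0].max()*1e3).round(1))
E
```

```text
-0.07 3821 -50.8 46.6 x -9.9 17.4
-0.064 3138 -44.6 42.3 x -9.7 13.2
-0.058 4801 -41.0 37.9 x -10.5 13.8
-0.052 2261 -36.2 34.0 x -12.8 13.7
-0.046 810 -30.5 28.0 x -12.7 13.7
-0.04 726 -12.9 9.7 x -11.8 11.4
-0.034 434 -14.9 12.4 x 5.4 11.3
-0.028 473 -14.9 12.5 x 5.7 11.2
-0.022 442 -15.0 12.4 x 5.4 11.0
-0.016 378 -14.9 12.2 x 5.6 11.1
-0.01 243 -13.6 11.5 x 5.8 11.0
-0.004 3 -6.1 -1.9 x 10.0 10.1
```

Emit:
send_rows(
  series=[
    {"dx":0.02,"dy":0.2,"dz":0.03,"ax":0,"ay":0.02,"az":0,"fingers":0},
    {"dx":0.02,"dy":0.4,"dz":0.03,"ax":0,"ay":0.02,"az":0,"fingers":0},
    {"dx":0.02,"dy":0.6,"dz":0.03,"ax":0,"ay":0.02,"az":0,"fingers":0},
    {"dx":0.02,"dy":0.8,"dz":0.03,"ax":0,"ay":0.02,"az":0,"fingers":0},
    {"dx":0.02,"dy":1.0,"dz":0.03,"ax":0,"ay":0.02,"az":0,"fingers":0},
    {"dx":0.02,"dy":1.2,"dz":0.03,"ax":0,"ay":0.02,"az":0,"fingers":0},
    {"dx":0.02,"dy":1.4,"dz":0.03,"ax":0,"ay":0.02,"az":0,"fingers":0},
    {"dx":0.02,"dy":1.6,"dz":0.03,"ax":0,"ay":0.02,"az":0,"fingers":0},
    {"dx":0.02,"dy":1.8,"dz":0.03,"ax":0,"ay":0.02,"az":0,"fingers":0},
    {"dx":0.02,"dy":1.95,"dz":0.03,"ax":0,"ay":0.02,"az":0,"fingers":0},
    {"dx":0.02,"dy":2.05,"dz":0.03,"ax":0,"ay":0.02,"az":0,"fingers":0},
    {"dx":0.02,"dy":2.15,"dz":0.03,"ax":0,"ay":0.02,"az":0,"fingers":0},
    {"dx":0.02,"dy":2.22,"dz":0.03,"ax":0,"ay":0.02,"az":0,"fingers":0},
    {"dx":0.02,"dy":2.28,"dz":0.03,"ax":0,"ay":0.02,"az":0,"fingers":0},
    {"dx":0.02,"dy":2.33,"dz":0.03,"ax":0,"ay":0.02,"az":0,"fingers":0},
    {"dx":0.02,"dy":2.33,"dz":0.03,"ax":0,"ay":0.02,"az":0,"fingers":0},
    {"dx":0.02,"dy":2.33,"dz":0.03,"ax":0,"ay":0.02,"az":0,"fingers":0},
    {"dx":0.02,"dy":2.33,"dz":0.03,"ax":0,"ay":0.02,"az":0,"fingers":0},
    {"dx":0.02,"dy":2.33,"dz":0.03,"ax":0,"ay":0.02,"az":0,"fingers":0},
    {"dx":0.02,"dy":2.33,"dz":0.03,"ax":0,"ay":0.02,"az":0,"fingers":0},
  ],
)

```text
t: 4.1
position: [0.5291, 0.0679, 0.1808]
tool_rot: [-180.0, 0.1, 176.4]
ft_force: [0.9, 0.1, 0.2]
finger_gap: -0.0
```

```bash
python3 - <<'E'
from h import *
fr=[]
for i in range(8):
    o=observe();c=camera("scene");fr.append(c["pixels"][140:300,290:410])
print(o["t"],o["position"],o["tool_rot"],o["ft_force"]); save(c,"scene3")
q=(o["position"]-H0);print("hook frame",q@HX,q@HY)
cv2.imwrite("pics/fr3.png",cv2.resize(np.vstack([np.hstack(fr[:4]),np.hstack(fr[4:])]),None,fx=1.6,fy=1.6,interpolation=3))
w=camera("wrist");save(w,"wrist3")
E
```

```text
4.45 [0.52907408 0.06796742 0.18077589] [-1.79985306e+02  8.76500023e-02  1.76429289e+02] [ 0.40178089  0.76530041 -0.72184987]
hook frame 0.015272771985831794 -0.018610313687611107
```

View pics/fr3.png

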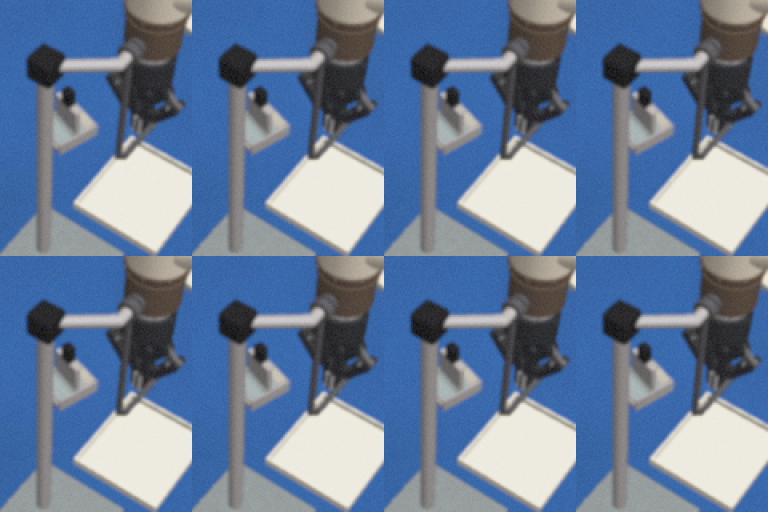

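View pics/wrist3.png

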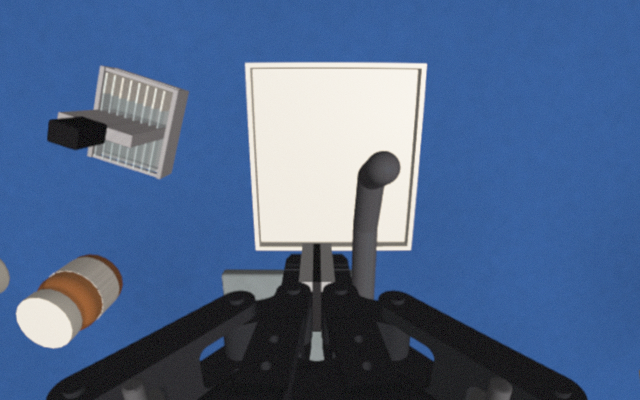

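```bash
cat >> h.py <<'E'
def tipy(c):
    """prong tip & prong centre line in hook frame from the wrist view by depth"""
    yy,xx=np.mgrid[0:400,0:640];px=np.c_[xx.ravel(),yy.ravel()]
    P,z=depthpts(c,px);d=P-H0*[1,1,0]
    q=np.c_[d@HX,d@HY,d[:,2]]
    g=c["pixels"].reshape(-1,3).max(1)
    k=(z>0)&(g<110)&(q[:,0]>-.045)&(q[:,0]<-.0)&(q[:,2]>.18)&(q[:,2]<.255)&(abs(q[:,1])<.12)
    out=[]
    for a,b in ((-.045,-.028),(-.025,-.015),(-.012,0)):
        m=k&(q[:,0]>a)&(q[:,0]<b)
        out.append((int(m.sum()),)+((q[m,1].min()*1e3).round(1),(q[m,1].max()*1e3).round(1),(q[m,2].max()*1e3).round(1)) if m.any() else None)
    return out
E
python3 - <<'E'
from h import *
for i in range(4): print(tipy(camera("wrist")))
c=camera("wrist");print(depthpts(c,[(384,168),(368,215)])[0].round(4))
E
```

```text
[(1218, np.float64(-6.2), np.float64(3.2), np.float64(237.0)), (540, np.float64(-5.6), np.float64(3.3), np.float64(213.1)), (2571, np.float64(-36.5), np.float64(4.2), np.float64(255.0))]
[(1216, np.float64(-6.5), np.float64(2.8), np.float64(237.1)), (537, np.float64(-6.0), np.float64(3.0), np.float64(213.0)), (2583, np.float64(-36.5), np.float64(3.9), np.float64(255.0))]
[(1214, np.float64(-6.3), np.float64(2.9), np.float64(236.8)), (546, np.float64(-5.9), np.float64(3.3), np.float64(213.2)), (2553, np.float64(-36.7), np.float64(3.9), np.float64(255.0))]
[(1218, np.float64(-6.2), np.float64(3.1), np.float64(237.0)), (540, np.float64(-5.8), np.float64(3.3), np.float64(212.7)), (2572, np.float64(-36.4), np.float64(3.6), np.float64(255.0))]
[[0.4745 0.0887 0.2349]
 [0.4974 0.0877 0.2095]]
```

Emit:
send_rows(
  series=[
    {"dx":0,"dy":-0.04,"dz":0,"ax":0,"ay":0,"az":0,"fingers":0},
    {"dx":0,"dy":-0.12,"dz":0,"ax":0,"ay":0,"az":0,"fingers":0},
    {"dx":0,"dy":-0.25,"dz":0,"ax":0,"ay":0,"az":0,"fingers":0},
    {"dx":0,"dy":-0.4,"dz":0,"ax":0,"ay":0,"az":0,"fingers":0},
    {"dx":0,"dy":-0.6,"dz":0,"ax":0,"ay":0,"az":0,"fingers":0},
    {"dx":0,"dy":-0.8,"dz":0,"ax":0,"ay":0,"az":0,"fingers":0},
    {"dx":0,"dy":-0.8,"dz":0,"ax":0,"ay":0,"az":0,"fingers":0},
  ],
)

```text
t: 5.5
position: [0.5263, 0.0266, 0.1808]
tool_rot: [-180.0, 0.1, 176.3]
ft_force: [0.1, 0.4, 0.5]
finger_gap: 0.003
```

```bash
python3 - <<'E'
from h import *
o=observe();print(o["t"],o["position"])
for i in range(20): 
    c=camera("wrist");print(tipy(c)[:2])
save(c,"wrist4")
c=camera("scene");save(c,"scene4")
E
```

```text
5.5 [0.52633599 0.02664874 0.18077873]
[(1990, np.float64(-9.1), np.float64(0.9), np.float64(237.2)), (614, np.float64(-8.8), np.float64(0.9), np.float64(212.9))]
[(1980, np.float64(-8.3), np.float64(1.2), np.float64(236.5)), (615, np.float64(-8.3), np.float64(1.7), np.float64(213.3))]
[(1982, np.float64(-7.6), np.float64(2.7), np.float64(236.6)), (615, np.float64(-7.4), np.float64(2.1), np.float64(212.9))]
[(1975, np.float64(-7.5), np.float64(2.2), np.float64(236.5)), (612, np.float64(-7.1), np.float64(2.8), np.float64(213.2))]
[(1982, np.float64(-7.1), np.float64(2.5), np.float64(237.0)), (614, np.float64(-7.1), np.float64(2.6), np.float64(212.9))]
[(1980, np.float64(-7.0), np.float64(2.8), np.float64(236.8)), (619, np.float64(-6.6), np.float64(3.0), np.float64(213.1))]
[(1980, np.float64(-7.3), np.float64(2.6), np.float64(237.1)), (606, np.float64(-6.7), np.float64(2.4), np.float64(213.0))]
[(1977, np.float64(-7.8), np.float64(2.0), np.float64(236.5)), (611, np.float64(-7.2), np.float64(2.6), np.float64(213.1))]
[(1970, np.float64(-8.2), np.float64(2.1), np.float64(236.4)), (618, 
[... 738 characters left out ...]
64(236.9)), (610, np.float64(-10.5), np.float64(-0.9), np.float64(213.2))]
[(1947, np.float64(-10.2), np.float64(-0.3), np.float64(236.5)), (616, np.float64(-10.1), np.float64(-0.7), np.float64(213.0))]
[(1950, np.float64(-10.1), np.float64(-0.4), np.float64(236.9)), (628, np.float64(-9.8), np.float64(0.3), np.float64(212.9))]
[(1958, np.float64(-9.3), np.float64(0.1), np.float64(236.3)), (630, np.float64(-9.3), np.float64(0.8), np.float64(212.9))]
[(1972, np.float64(-8.8), np.float64(1.8), np.float64(236.8)), (623, np.float64(-8.7), np.float64(1.6), np.float64(212.6))]
[(1974, np.float64(-8.2), np.float64(1.5), np.float64(236.6)), (617, np.float64(-7.8), np.float64(2.0), np.float64(213.1))]
```

View pics/scene4.png

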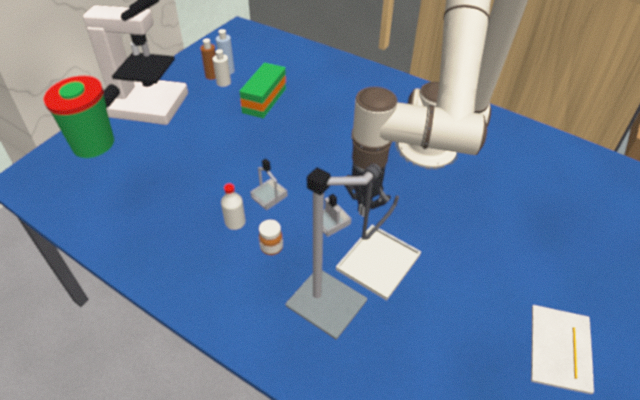

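```bash
python3 - <<'E'
from h import *
print(rel(hk(.0153,-.0208,.1808),176.4))
E
```

```text
([-0.0, 0.756, -0.0], [-0.002, 0.015, 0.005])
```

Emit:
send_rows(
  series=[
    {"dx":0,"dy":0.2,"dz":0,"ax":0,"ay":0,"az":0,"fingers":0},
    {"dx":0,"dy":0.4,"dz":0,"ax":0,"ay":0,"az":0,"fingers":0},
    {"dx":0,"dy":0.55,"dz":0,"ax":0,"ay":0,"az":0,"fingers":0},
    {"dx":0,"dy":0.65,"dz":0,"ax":0,"ay":0,"az":0,"fingers":0},
    {"dx":0,"dy":0.7,"dz":0,"ax":0,"ay":0,"az":0,"fingers":0},
    {"dx":0,"dy":0.73,"dz":0,"ax":0,"ay":0,"az":0,"fingers":0},
    {"dx":0,"dy":0.74,"dz":0,"ax":0,"ay":0,"az":0,"fingers":0},
    {"dx":0,"dy":0.75,"dz":0,"ax":0,"ay":0,"az":0,"fingers":0},
    {"dx":0,"dy":0.755,"dz":0,"ax":0,"ay":0,"az":0,"fingers":0},
    {"dx":0,"dy":0.755,"dz":0,"ax":0,"ay":0,"az":0,"fingers":0},
    {"dx":0,"dy":0.755,"dz":0,"ax":0,"ay":0,"az":0,"fingers":0},
    {"dx":0,"dy":0.755,"dz":0,"ax":0,"ay":0,"az":0,"fingers":0},
    {"dx":0,"dy":0.755,"dz":0,"ax":0,"ay":0,"az":0,"fingers":0},
    {"dx":0,"dy":0.755,"dz":0,"ax":0,"ay":0,"az":0,"fingers":0},
    {"dx":0,"dy":0.74,"dz":0,"ax":0,"ay":0,"az":0,"fingers":0},
    {"dx":0,"dy":0.7,"dz":0,"ax":0,"ay":0,"az":0,"fingers":0},
    {"dx":0,"dy":0.6,"dz":0,"ax":0,"ay":0,"az":0,"fingers":0},
    {"dx":0,"dy":0.4,"dz":0,"ax":0,"ay":0,"az":0,"fingers":0},
    {"dx":0,"dy":0.2,"dz":0,"ax":0,"ay":0,"az":0,"fingers":0},
    {"dx":0,"dy":0,"dz":0,"ax":0,"ay":0,"az":0,"fingers":0},
  ],
)

```text
t: 8.55
position: [0.5264, 0.027, 0.1808]
tool_rot: [-180.0, 0.1, 176.4]
ft_force: [0.3, -0.3, -0.4]
finger_gap: 0.001
```

```bash
python3 - <<'E'
from h import *
o=observe();print(o["t"],o["position"])
v=[]
for i in range(18): 
    c=camera("wrist");a=tipy(c)[1];v.append((a[1]+a[2])/2)
print(np.round(v,1))
save(c,"wrist5")
E
```

```text
8.55 [0.52643174 0.02695273 0.18080512]
[-4.8 -4.  -3.6 -3.  -2.5 -2.3 -2.1 -2.1 -2.6 -3.  -3.3 -4.  -4.6 -4.9
 -5.4 -5.5 -5.5 -5. ]
```

Emit:
send_rows(
  series=[
    {"dx":0,"dy":0.2,"dz":0,"ax":0,"ay":0,"az":0,"fingers":0},
    {"dx":0,"dy":0.4,"dz":0,"ax":0,"ay":0,"az":0,"fingers":0},
    {"dx":0,"dy":0.55,"dz":0,"ax":0,"ay":0,"az":0,"fingers":0},
    {"dx":0,"dy":0.65,"dz":0,"ax":0,"ay":0,"az":0,"fingers":0},
    {"dx":0,"dy":0.7,"dz":0,"ax":0,"ay":0,"az":0,"fingers":0},
    {"dx":0,"dy":0.73,"dz":0,"ax":0,"ay":0,"az":0,"fingers":0},
    {"dx":0,"dy":0.76,"dz":0,"ax":0,"ay":0,"az":0,"fingers":0},
    {"dx":0,"dy":0.78,"dz":0,"ax":0,"ay":0,"az":0,"fingers":0},
    {"dx":0,"dy":0.79,"dz":0,"ax":0,"ay":0,"az":0,"fingers":0},
    {"dx":0,"dy":0.8,"dz":0,"ax":0,"ay":0,"az":0,"fingers":0},
    {"dx":0,"dy":0.8,"dz":0,"ax":0,"ay":0,"az":0,"fingers":0},
    {"dx":0,"dy":0.8,"dz":0,"ax":0,"ay":0,"az":0,"fingers":0},
    {"dx":0,"dy":0.8,"dz":0,"ax":0,"ay":0,"az":0,"fingers":0},
    {"dx":0,"dy":0.8,"dz":0,"ax":0,"ay":0,"az":0,"fingers":0},
    {"dx":0,"dy":0.8,"dz":0,"ax":0,"ay":0,"az":0,"fingers":0},
  ],
)

```text
t: 10.95
position: [0.5291, 0.068, 0.1808]
tool_rot: [-180.0, 0.1, 176.4]
ft_force: [-0.2, -0.3, -0.8]
finger_gap: -0.002
```

```bash
python3 - <<'E'
from h import *
o=observe();print(o["t"],o["position"],(o["position"]-H0)@HY)
v=[]
for i in range(6): 
    c=camera("wrist");a=tipy(c)[1];v.append((a[1]+a[2])/2)
print(np.round(v,1))
E
```

```text
10.95 [0.52908196 0.06798057 0.18078332] -0.018596695217858856
[-1.4 -1.4 -1.4 -1.5 -1.5 -1.6]
```

Emit:
send_rows(
  series=[
    {"dx":0,"dy":-0.005,"dz":0,"ax":0,"ay":0,"az":0,"fingers":0},
    {"dx":0,"dy":-0.01,"dz":0,"ax":0,"ay":0,"az":0,"fingers":0},
    {"dx":0,"dy":-0.015,"dz":0,"ax":0,"ay":0,"az":0,"fingers":0},
    {"dx":0,"dy":-0.02,"dz":0,"ax":0,"ay":0,"az":0,"fingers":0},
    {"dx":0,"dy":-0.025,"dz":0,"ax":0,"ay":0,"az":0,"fingers":0},
    {"dx":0,"dy":-0.03,"dz":0,"ax":0,"ay":0,"az":0,"fingers":0},
    {"dx":0,"dy":-0.035,"dz":0,"ax":0,"ay":0,"az":0,"fingers":0},
    {"dx":0,"dy":-0.04,"dz":0,"ax":0,"ay":0,"az":0,"fingers":0},
    {"dx":0,"dy":-0.043,"dz":0,"ax":0,"ay":0,"az":0,"fingers":0},
    {"dx":0,"dy":-0.046,"dz":0,"ax":0,"ay":0,"az":0,"fingers":0},
    {"dx":0,"dy":-0.048,"dz":0,"ax":0,"ay":0,"az":0,"fingers":0},
    {"dx":0,"dy":-0.05,"dz":0,"ax":0,"ay":0,"az":0,"fingers":0},
    {"dx":0,"dy":-0.06,"dz":0,"ax":0,"ay":0,"az":0,"fingers":0},
    {"dx":0,"dy":-0.12,"dz":0,"ax":0,"ay":0,"az":0,"fingers":0},
    {"dx":0,"dy":-0.25,"dz":0,"ax":0,"ay":0,"az":0,"fingers":0},
    {"dx":0,"dy":-0.5,"dz":0,"ax":0,"ay":0,"az":0,"fingers":0},
    {"dx":0,"dy":-0.8,"dz":0,"ax":0,"ay":0,"az":0,"fingers":0},
  ],
)

```text
t: 12.95
position: [0.5264, 0.0271, 0.1808]
tool_rot: [-180.0, 0.1, 176.5]
ft_force: [0.2, 0.0, -0.5]
finger_gap: -0.002
```

```bash
python3 - <<'E'
from h import *
o=observe();print(o["t"],o["position"])
v=[]
for i in range(12): 
    c=camera("wrist");a=tipy(c)[1];v.append((a[1]+a[2])/2)
print(np.round(v,1))
print(tipy(c)); 
save(c,"wrist5")
E
```

```text
12.95 [0.52642545 0.02708985 0.18078665]
[-4.  -4.3 -3.9 -3.9 -3.9 -3.8 -3.8 -3.9 -3.4 -3.5 -3.6 -3.2]
[(1955, np.float64(-8.7), np.float64(1.1), np.float64(236.5)), (627, np.float64(-8.2), np.float64(1.8), np.float64(213.1)), (2623, np.float64(-76.4), np.float64(1.8), np.float64(255.0))]
```

View pics/wrist5.png

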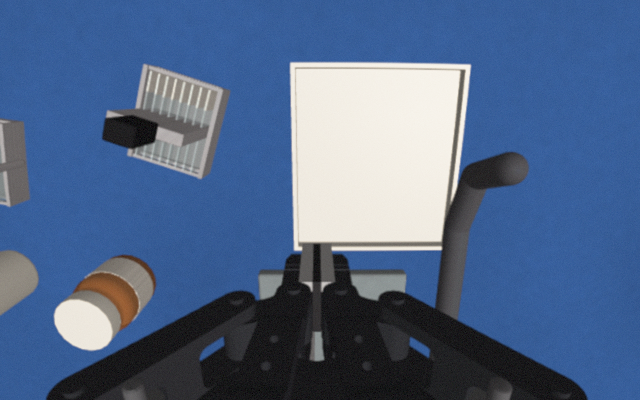

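```bash
python3 - <<'E'
from h import *
c=camera("wrist")
yy,xx=np.mgrid[0:400,0:640];px=np.c_[xx.ravel(),yy.ravel()]
P,z=depthpts(c,px);d=P-H0*[1,1,0];q=np.c_[d@HX,d@HY,d[:,2]]
g=c["pixels"].reshape(-1,3).max(1)
k=(z>0)&(g<110)&(q[:,0]>-.07)&(q[:,2]>.17)&(q[:,2]<.26)&(q[:,1]>-.02)&(q[:,1]<.02)
for a in np.arange(-.05,.06,.005):
    m=k&(q[:,0]>a)&(q[:,0]<a+.005)
    if m.sum()>3: print(round(a,3),m.sum(),"zmax",(np.percentile(q[m,2],98)*1e3).round(1),"y",(q[m,1].mean()*1e3).round(1))
s=camera("scene");save(s,"scene5");cv2.imwrite("pics/s5.png",cv2.resize(s["pixels"][150:300,290:430],None,fx=4.2,fy=4,interpolation=3))
print(proj(s,[hk(0,-.0038,.205),hk(-.03,-.0038,.235),hk(.12,0,.43),hk(.12,-.0038,.215)]))
print(proj(c,[hk(0,-.0038,.205),hk(-.03,-.0038,.235)]))
E
```

```text
-0.045 617 zmax 235.8 y -4.7
-0.04 833 zmax 235.6 y -5.9
-0.035 396 zmax 229.8 y -6.4
-0.03 321 zmax 216.7 y -5.0
-0.025 315 zmax 212.4 y -4.6
-0.02 304 zmax 210.3 y -4.7
-0.015 279 zmax 208.3 y -4.7
-0.01 284 zmax 206.2 y -4.4
-0.005 294 zmax 206.6 y -4.3
-0.0 1847 zmax 259.8 y -12.8
0.005 390 zmax 259.8 y -8.5
0.01 344 zmax 259.8 y -7.1
0.015 302 zmax 258.3 y -6.4
0.02 254 zmax 207.9 y -4.2
0.025 176 zmax 207.9 y -3.7
0.03 6 zmax 207.0 y 0.4
0.05 30 zmax 206.4 y -7.2
[[385.73329757 212.89329679]
 [393.47484399 197.31638037]
 [368.42626484 176.12150625]
 [359.0618703  241.92220025]]
[[454.96281057 252.20761013]
 [508.96974176 204.46739726]]
```

View pics/s5.png

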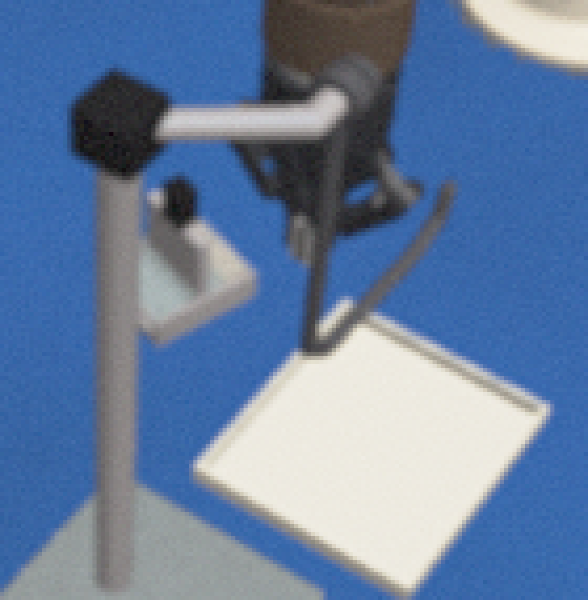

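```bash
python3 - <<'E'
from h import *
print(rel([.527,.02,.27],176.4),rel([.484,-.305,.25],166.7))
E
```

```text
([-0.021, -0.165, -1.784], [-0.003, 0.015, 0.009]) ([0.436, -6.706, -1.383], [-0.001, 0.015, 1.626])
```

Emit:
send_rows(
  series=[
    {"dx":0,"dy":-0.3,"dz":-0.5,"ax":0,"ay":0,"az":0,"fingers":0},
    {"dx":0,"dy":-0.8,"dz":-1.2,"ax":0,"ay":0,"az":0,"fingers":0},
    {"dx":0.1,"dy":-1.7,"dz":-1.4,"ax":0,"ay":0,"az":0.3,"fingers":0.7},
    {"dx":0.44,"dy":-6.71,"dz":-1.4,"ax":0,"ay":0,"az":1.63,"fingers":0.7},
    {"dx":0.44,"dy":-6.71,"dz":-1.4,"ax":0,"ay":0,"az":1.63,"fingers":0.7},
    {"dx":0.44,"dy":-6.71,"dz":-1.4,"ax":0,"ay":0,"az":1.63,"fingers":0.7},
    {"dx":0.44,"dy":-6.71,"dz":-1.4,"ax":0,"ay":0,"az":1.63,"fingers":0.7},
    {"dx":0.44,"dy":-6.71,"dz":-1.4,"ax":0,"ay":0,"az":1.63,"fingers":0.7},
    {"dx":0.44,"dy":-6.71,"dz":-1.4,"ax":0,"ay":0,"az":1.63,"fingers":0.7},
    {"dx":0.44,"dy":-6.71,"dz":-1.4,"ax":0,"ay":0,"az":1.63,"fingers":0.7},
    {"dx":0.44,"dy":-6.71,"dz":-1.4,"ax":0,"ay":0,"az":1.63,"fingers":0.7},
  ],
)

```text
t: 14.75
position: [0.4838, -0.3045, 0.2507]
tool_rot: [180.0, 0.1, 166.7]
ft_force: [-0.1, 1.1, 0.1]
finger_gap: 0.701
```

```bash
python3 - <<'E'
from h import *
import pickle
o=observe();print(o["t"],o["position"],o["tool_rot"],o["finger_gap"])
c=camera("wrist");save(c,"wrist6");pickle.dump(c,open("wrist6.pkl","wb"))
t=camera("top");save(t,"top6")
s=camera("scene");save(s,"scene6")
E
```

```text
14.75 [ 0.48383661 -0.30448229  0.25071932] [1.79984511e+02 7.46175559e-02 1.66712166e+02] 0.7005569244164721
```

View pics/wrist6.png

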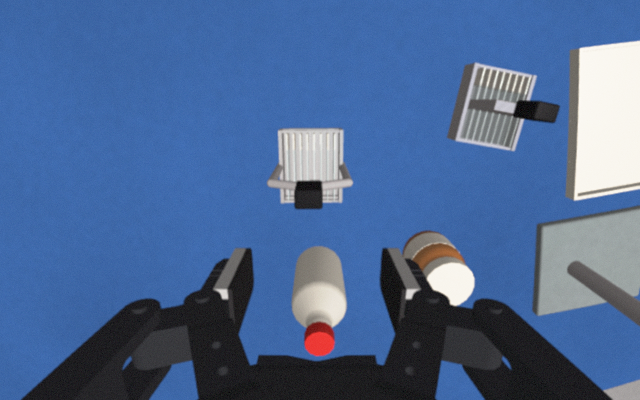

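View pics/scene6.png

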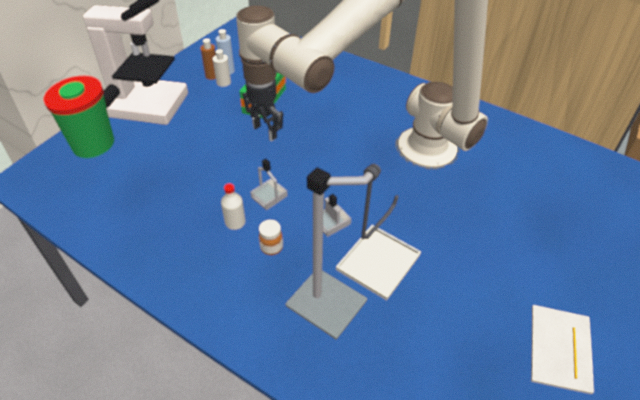

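```bash
python3 - <<'E'
from h import *
import pickle
c=pickle.load(open("wrist6.pkl","rb"))
g=c["pixels"].max(2);m=np.zeros_like(g);m[175:215,285:330]=(g[175:215,285:330]<60)
yx=np.argwhere(m);P,z=depthpts(c,yx[:,::-1]);P=P[z>0]
print(len(P),np.median(P,0),np.percentile(P,[2,98],axis=0).round(4).tolist())
top=P[P[:,2]>np.percentile(P[:,2],95)-.004];print("top",len(top),top.mean(0),top.min(0),top.max(0))
r=cv2.minAreaRect(np.float32(top[:,:2]*1e3));print(r)
# arch wire ends, base corners at z=.031
px=[(269,183),(352,183),(279,129),(342,129),(280,202),(343,203)]
print(depthpts(c,px)[0].round(4).tolist())
print(onz(c,px[2:4],.031).round(4).tolist(), onz(c,[(308,208)],.151))
E
```

```text
683 [ 0.47948345 -0.31130874  0.15085345] [[0.4733, -0.3216, 0.1282], [0.4899, -0.3014, 0.1524]]
top 509 [ 0.48199367 -0.31180948  0.15109745] [ 0.47321237 -0.32305884  0.14830664] [ 0.49127419 -0.30056038  0.15335104]
((482.1461486816406, -311.9051208496094), (20.240995407104492, 14.890259742736816), 77.0138168334961)
[[0.4746, -0.3483, 0.0996], [0.4929, -0.2736, 0.097], [0.4346, -0.3377, 0.0123], [0.4507, -0.2679, 0.0161], [0.5229, -0.3616, -0.0001], [0.5427, -0.2848, -0.0014]]
[[0.4335, -0.3353, 0.031], [0.4492, -0.2687, 0.031]] [[ 0.48991477 -0.31370068  0.151     ]]
```

```bash
python3 - <<'E'
from h import *
print(rel([.4825,-.312,.120],167))
E
```

```text
([0.001, -0.166, 2.622], [0.001, 0.018, -0.033])
```

Emit:
send_rows(
  series=[
    {"dx":0,"dy":-0.17,"dz":0.7,"ax":0,"ay":0,"az":-0.03,"fingers":0.6},
    {"dx":0,"dy":-0.17,"dz":1.4,"ax":0,"ay":0,"az":-0.03,"fingers":0.6},
    {"dx":0,"dy":-0.17,"dz":2.0,"ax":0,"ay":0,"az":-0.03,"fingers":0.6},
    {"dx":0,"dy":-0.17,"dz":2.4,"ax":0,"ay":0,"az":-0.03,"fingers":0.6},
    {"dx":0,"dy":-0.17,"dz":2.62,"ax":0,"ay":0,"az":-0.03,"fingers":0.6},
    {"dx":0,"dy":-0.17,"dz":2.62,"ax":0,"ay":0,"az":-0.03,"fingers":0.6},
    {"dx":0,"dy":-0.17,"dz":2.62,"ax":0,"ay":0,"az":-0.03,"fingers":0.6},
  ],
)

```text
t: 15.6
position: [0.4835, -0.3121, 0.1212]
tool_rot: [-180.0, 0.2, 167.1]
ft_force: [1.0, -0.3, 0.4]
finger_gap: 0.601
```

```bash
python3 - <<'E'
from h import *
o=observe();print(o["t"],o["position"],o["tool_rot"],o["finger_gap"])
c=camera("wrist");save(c,"wrist7")
E
```

```text
15.6 [ 0.48352786 -0.31210245  0.12115044] [-179.9669948     0.21286637  167.06171924] 0.6005436024840545
```

View pics/wrist7.png

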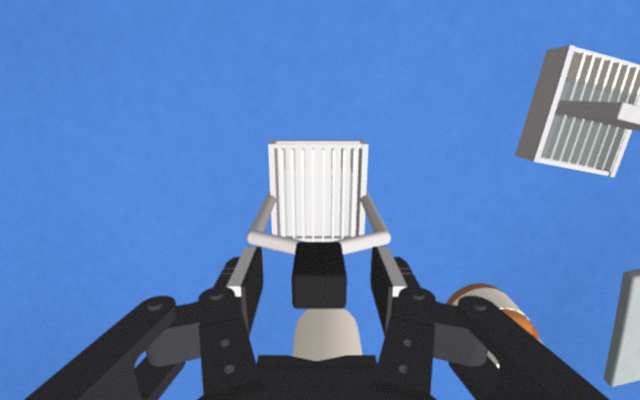

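Emit:
send_rows(
  series=[
    {"dx":0,"dy":0,"dz":0,"ax":0,"ay":0,"az":0,"fingers":0},
    {"dx":0,"dy":0,"dz":0,"ax":0,"ay":0,"az":0,"fingers":0},
    {"dx":0,"dy":0,"dz":0,"ax":0,"ay":0,"az":0,"fingers":0},
    {"dx":0,"dy":0,"dz":0,"ax":0,"ay":0,"az":0,"fingers":0},
    {"dx":0,"dy":0,"dz":0,"ax":0,"ay":0,"az":0,"fingers":0},
    {"dx":0,"dy":0,"dz":0,"ax":0,"ay":0,"az":0,"fingers":0},
    {"dx":0,"dy":0,"dz":-0.2,"ax":0,"ay":0,"az":0,"fingers":0},
    {"dx":0,"dy":0,"dz":-0.6,"ax":0,"ay":0,"az":0,"fingers":0},
    {"dx":0,"dy":0,"dz":-1.2,"ax":0,"ay":0,"az":0,"fingers":0},
    {"dx":0,"dy":0,"dz":-1.9,"ax":0,"ay":0,"az":0,"fingers":0},
    {"dx":0,"dy":0,"dz":-2.6,"ax":0,"ay":0,"az":0,"fingers":0},
    {"dx":0,"dy":0,"dz":-3.1,"ax":0,"ay":0,"az":0,"fingers":0},
    {"dx":0,"dy":0,"dz":-3.1,"ax":0,"ay":0,"az":0,"fingers":0},
  ],
)

```text
t: 16.95
position: [0.4842, -0.313, 0.2807]
tool_rot: [-179.9, 0.7, 167.0]
ft_force: [-0.0, -0.5, -1.4]
finger_gap: 0.244
```

```bash
python3 - <<'E'
from h import *
o=observe();print(o["t"],o["position"],o["tool_rot"],o["finger_gap"],o["ft_force"])
print(rel([.421,.089,.275],177))
c=camera("wrist");save(c,"wrist8")
E
```

```text
16.95 [ 0.48417202 -0.3129654   0.28074439] [-179.87230758    0.70114206  167.04337298] 0.243527919275793 [-5.23107226e-04 -5.12151797e-01 -1.44220155e+00]
([3.035, 7.552, 0.061], [-0.031, 0.115, -1.66])
```

View pics/wrist8.png

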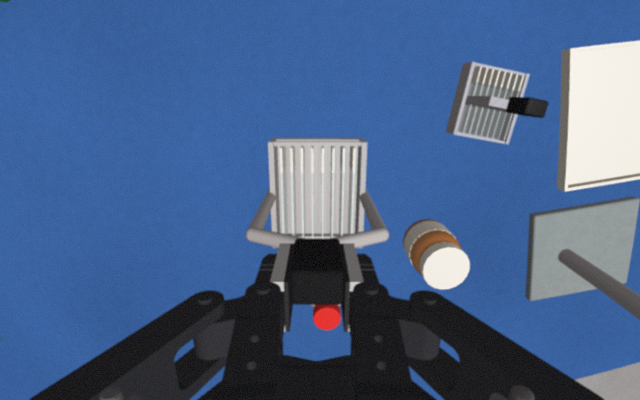

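Emit:
send_rows(
  series=[
    {"dx":0.1,"dy":0.25,"dz":0.06,"ax":0,"ay":0,"az":-0.1,"fingers":0},
    {"dx":0.3,"dy":0.75,"dz":0.06,"ax":-0.03,"ay":0.1,"az":-0.2,"fingers":0},
    {"dx":0.6,"dy":1.4,"dz":0.06,"ax":-0.03,"ay":0.1,"az":-0.35,"fingers":0},
    {"dx":0.9,"dy":2.1,"dz":0.06,"ax":-0.03,"ay":0.1,"az":-0.5,"fingers":0},
    {"dx":1.2,"dy":2.8,"dz":0.06,"ax":-0.03,"ay":0.1,"az":-0.65,"fingers":0},
    {"dx":1.5,"dy":3.5,"dz":0.06,"ax":-0.03,"ay":0.1,"az":-0.8,"fingers":0},
    {"dx":1.8,"dy":4.2,"dz":0.06,"ax":-0.03,"ay":0.1,"az":-0.95,"fingers":0},
    {"dx":2.1,"dy":4.9,"dz":0.06,"ax":-0.03,"ay":0.1,"az":-1.1,"fingers":0},
    {"dx":2.4,"dy":5.6,"dz":0.06,"ax":-0.03,"ay":0.1,"az":-1.25,"fingers":0},
    {"dx":2.65,"dy":6.3,"dz":0.06,"ax":-0.03,"ay":0.1,"az":-1.4,"fingers":0},
    {"dx":2.85,"dy":6.9,"dz":0.06,"ax":-0.03,"ay":0.1,"az":-1.55,"fingers":0},
    {"dx":3.0,"dy":7.35,"dz":0.06,"ax":-0.03,"ay":0.1,"az":-1.66,"fingers":0},
    {"dx":3.04,"dy":7.55,"dz":0.06,"ax":-0.03,"ay":0.1,"az":-1.66,"fingers":0},
    {"dx":3.04,"dy":7.55,"dz":0.06,"ax":-0.03,"ay":0.1,"az":-1.66,"fingers":0},
  ],
)

```text
t: 18.4
position: [0.4188, 0.0905, 0.2721]
tool_rot: [179.9, -0.3, 177.1]
ft_force: [-0.1, -0.8, -2.9]
finger_gap: 0.244
```

```bash
python3 - <<'E'
from h import *
o=observe();print(o["t"],o["position"],o["tool_rot"],o["finger_gap"],o["ft_force"])
c=camera("wrist");save(c,"wrist9")
s=camera("scene");save(s,"scene9")
cv2.imwrite("pics/s9.png",cv2.resize(s["pixels"][120:300,290:450],None,fx=3.3,fy=3.3,interpolation=3))
# hook tip in wrist view
yy,xx=np.mgrid[0:400,0:640];px=np.c_[xx.ravel(),yy.ravel()]
P,z=depthpts(c,px);g=c["pixels"].reshape(-1,3).max(1)
k=(z>0)&(g<110)&(P[:,2]>.185)&(P[:,2]<.255)&(P[:,0]>.455)&(abs(P[:,1]-.085)<.02)
for a in np.arange(.455,.64,.01):
    m=k&(P[:,0]>a)&(P[:,0]<a+.01)
    if m.sum()>5: print(a.round(3),m.sum(),(np.percentile(P[m,2],98)*1e3).round(1),"y",(P[m,1].min()*1e3).round(1),(P[m,1].max()*1e3).round(1))
E
```

```text
18.4 [0.41881105 0.09050373 0.27213382] [179.94494412  -0.32673764 177.09963358] 0.24428364647065698 [-0.09930068 -0.79213367 -2.91613977]
0.465 39 234.8 y 82.3 91.5
0.475 16 234.8 y 82.3 91.4
0.495 32 209.2 y 80.8 84.5
0.505 32 206.5 y 80.5 82.9
0.515 33 206.4 y 79.9 81.9
0.525 30 206.3 y 79.3 81.4
0.535 27 207.8 y 79.0 86.9
```

View pics/wrist9.png

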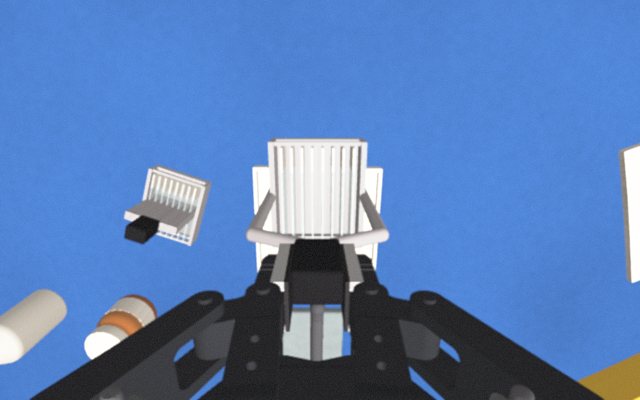

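View pics/s9.png

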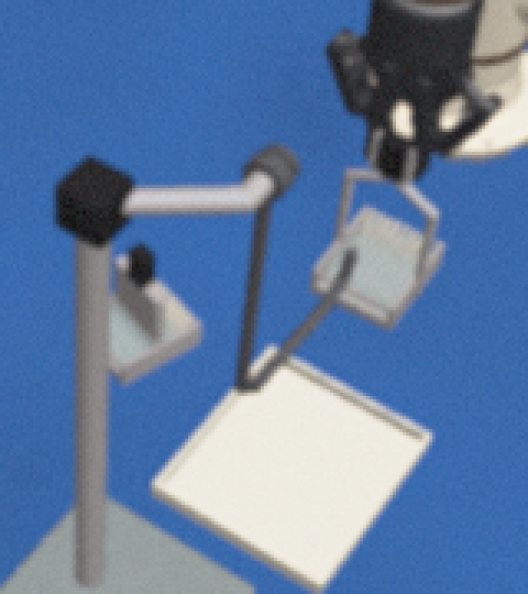

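```bash
python3 - <<'E'
from h import *
print(rel([.421,.0905,.265],177),rel([.505,.0855,.265],177),rel([.505,.0855,.216],177))
E
```

```text
([-0.036, 0.026, 0.153], [0.011, -0.047, -0.004]) ([-1.719, 0.015, 0.145], [0.011, -0.047, -0.004]) ([-1.723, 0.014, 1.125], [0.011, -0.047, -0.004])
```

Emit:
send_rows(
  series=[
    {"dx":-0.02,"dy":0.02,"dz":0.08,"ax":0,"ay":-0.05,"az":0,"fingers":0},
    {"dx":-0.04,"dy":0.02,"dz":0.15,"ax":0,"ay":-0.05,"az":0,"fingers":0},
    {"dx":-0.2,"dy":0.02,"dz":0.15,"ax":0,"ay":-0.05,"az":0,"fingers":0},
    {"dx":-0.45,"dy":0.02,"dz":0.15,"ax":0,"ay":-0.05,"az":0,"fingers":0},
    {"dx":-0.75,"dy":0.02,"dz":0.15,"ax":0,"ay":-0.05,"az":0,"fingers":0},
    {"dx":-1.05,"dy":0.02,"dz":0.15,"ax":0,"ay":-0.05,"az":0,"fingers":0},
    {"dx":-1.35,"dy":0.02,"dz":0.15,"ax":0,"ay":-0.05,"az":0,"fingers":0},
    {"dx":-1.6,"dy":0.02,"dz":0.15,"ax":0,"ay":-0.05,"az":0,"fingers":0},
    {"dx":-1.72,"dy":0.02,"dz":0.15,"ax":0,"ay":-0.05,"az":0,"fingers":0},
    {"dx":-1.72,"dy":0.02,"dz":0.15,"ax":0,"ay":-0.05,"az":0,"fingers":0},
  ],
)

```text
t: 19.5
position: [0.506, 0.0856, 0.2642]
tool_rot: [180.0, -0.0, 176.9]
ft_force: [-0.5, 0.5, -2.7]
finger_gap: 0.245
```

```bash
python3 - <<'E'
from h import *
o=observe();print(o["t"],o["position"],o["tool_rot"],o["finger_gap"],o["ft_force"])
c=camera("wrist");save(c,"wrist10")
s=camera("scene");save(s,"scene10")
cv2.imwrite("pics/s10.png",cv2.resize(s["pixels"][120:300,290:450],None,fx=3.3,fy=3.3,interpolation=3))
print(rel([.505,.0855,.216],177))
E
```

```text
19.5 [0.50595208 0.08561657 0.26420236] [ 1.79959411e+02 -2.63022218e-02  1.76921110e+02] 0.24457853312914388 [-0.54255742  0.48980751 -2.71757183]
([-0.004, -0.003, 0.97], [0.009, -0.005, -0.007])
```

View pics/wrist10.png

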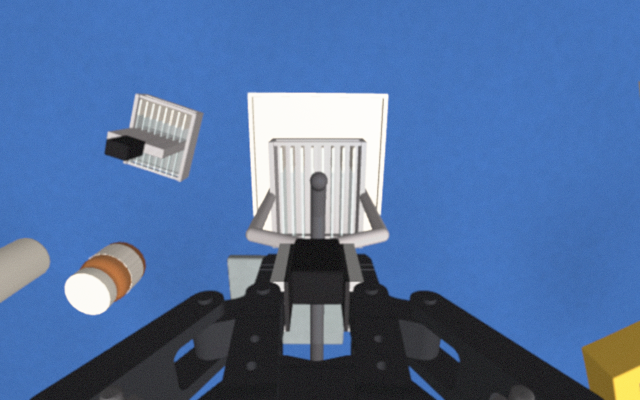

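View pics/s10.png

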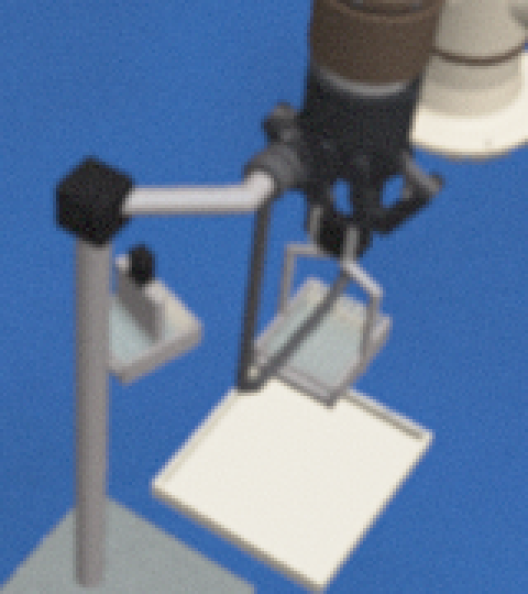

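Emit:
send_rows(
  series=[
    {"dx":0,"dy":0,"dz":0.15,"ax":0,"ay":0,"az":0,"fingers":0},
    {"dx":0,"dy":0,"dz":0.35,"ax":0,"ay":0,"az":0,"fingers":0},
    {"dx":0,"dy":0,"dz":0.55,"ax":0,"ay":0,"az":0,"fingers":0},
    {"dx":0,"dy":0,"dz":0.7,"ax":0,"ay":0,"az":0,"fingers":0},
    {"dx":0,"dy":0,"dz":0.8,"ax":0,"ay":0,"az":0,"fingers":0},
    {"dx":0,"dy":0,"dz":0.86,"ax":0,"ay":0,"az":0,"fingers":0},
    {"dx":0,"dy":0,"dz":0.88,"ax":0,"ay":0,"az":0,"fingers":0},
    {"dx":0,"dy":0,"dz":0.88,"ax":0,"ay":0,"az":0,"fingers":0},
  ],
)

```text
t: 20.4
position: [0.505, 0.0857, 0.2206]
tool_rot: [179.9, -0.0, 177.0]
ft_force: [-0.3, -0.3, -0.8]
finger_gap: 0.244
```

```bash
python3 - <<'E'
from h import *
o=observe();print(o["t"],o["position"],o["tool_rot"],o["finger_gap"],o["ft_force"])
c=camera("wrist");save(c,"wrist11");print([observe()["ft_force"].round(2).tolist()])
E
```

```text
20.4 [0.50498569 0.08573305 0.22060148] [ 1.79943251e+02 -1.17157525e-02  1.76961935e+02] 0.24402812220367787 [-0.27410646 -0.28095489 -0.78004933]
[[0.91, -0.74, -1.84]]
```

View pics/wrist11.png

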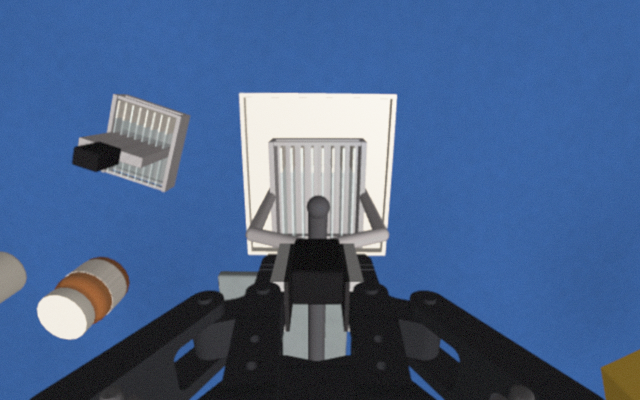

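Emit:
send_rows(
  series=[
    {"dx":0,"dy":0,"dz":0.03,"ax":0,"ay":0,"az":0,"fingers":0},
    {"dx":0,"dy":0,"dz":0.06,"ax":0,"ay":0,"az":0,"fingers":0},
    {"dx":0,"dy":0,"dz":0.09,"ax":0,"ay":0,"az":0,"fingers":0},
    {"dx":0,"dy":0,"dz":0.09,"ax":0,"ay":0,"az":0,"fingers":0},
  ],
)

```text
t: 20.85
position: [0.5068, 0.0861, 0.2189]
tool_rot: [179.9, 0.3, 177.0]
ft_force: [-0.1, 0.3, 7.3]
finger_gap: 0.244
```

```bash
python3 - <<'E'
from h import *
f=[]
for i in range(5):
    c=camera("wrist");o=observe();f.append(o["ft_force"])
print(o["t"],o["position"],np.mean(f,0))
E
```

```text
21.1 [0.506807   0.08610516 0.21892657] [-0.66512907  0.19998471  6.73554311]
```

Emit:
send_rows(
  series=[
    {"dx":0,"dy":0,"dz":0.01,"ax":0,"ay":0,"az":0,"fingers":0},
    {"dx":0,"dy":0,"dz":0.01,"ax":0,"ay":0,"az":0,"fingers":0},
    {"dx":0,"dy":0,"dz":0.01,"ax":0,"ay":0,"az":0,"fingers":0},
  ],
)

```text
t: 21.4
position: [0.5073, 0.0862, 0.2189]
tool_rot: [179.9, 0.4, 177.0]
ft_force: [0.3, 0.1, 2.7]
finger_gap: 0.244
```

```bash
python3 - <<'E'
from h import *
f=[]
for i in range(5):
    c=camera("wrist");o=observe();f.append(o["ft_force"])
print(o["t"],o["position"],o["tool_rot"],np.mean(f,0))
E
```

```text
21.65 [0.50727158 0.08618248 0.21888841] [179.85153391   0.39357952 177.03045061] [0.80673464 0.01453514 2.82386283]
```

Emit:
send_rows(
  series=[
    {"dx":0,"dy":0,"dz":-0.02,"ax":0,"ay":0,"az":0,"fingers":0},
    {"dx":0,"dy":0,"dz":-0.02,"ax":0,"ay":0,"az":0,"fingers":0},
    {"dx":0,"dy":0,"dz":-0.02,"ax":0,"ay":0,"az":0,"fingers":0},
    {"dx":0,"dy":0,"dz":-0.02,"ax":0,"ay":0,"az":0,"fingers":0.25},
    {"dx":0,"dy":0,"dz":-0.02,"ax":0,"ay":0,"az":0,"fingers":0.27},
    {"dx":0,"dy":0,"dz":-0.02,"ax":0,"ay":0,"az":0,"fingers":0.29},
    {"dx":0,"dy":0,"dz":-0.02,"ax":0,"ay":0,"az":0,"fingers":0.31},
    {"dx":0,"dy":0,"dz":-0.02,"ax":0,"ay":0,"az":0,"fingers":0.33},
    {"dx":0,"dy":0,"dz":-0.02,"ax":0,"ay":0,"az":0,"fingers":0.36},
    {"dx":0,"dy":0,"dz":-0.02,"ax":0,"ay":0,"az":0,"fingers":0.4},
  ],
)

```text
t: 22.65
position: [0.5073, 0.0862, 0.2199]
tool_rot: [179.9, 0.4, 177.0]
ft_force: [-0.6, 0.3, 0.0]
finger_gap: 0.399
```

```bash
python3 - <<'E'
from h import *
fr=[]
for i in range(6):
    c=camera("wrist");fr.append(cv2.resize(c["pixels"],(266,166)));o=observe()
    if i in(0,5):save(c,"wrist12_%d"%i)
cv2.imwrite("pics/fr12.png",np.vstack([np.hstack(fr[:3]),np.hstack(fr[3:])]))
print(o["t"],o["position"],o["finger_gap"],o["ft_force"])
s=camera("scene");cv2.imwrite("pics/s12.png",cv2.resize(s["pixels"][120:300,290:450],None,fx=3.3,fy=3.3,interpolation=3))
E
```

```text
22.95 [0.50726692 0.08615741 0.21988312] 0.4028316194221967 [ 0.32223118  0.05077133 -1.18390731]
```

View pics/fr12.png

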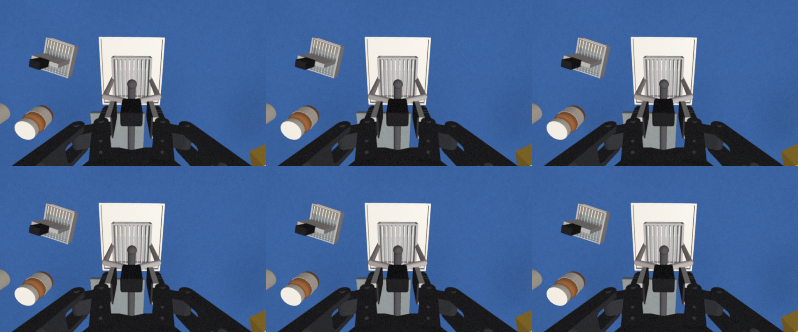

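View pics/s12.png

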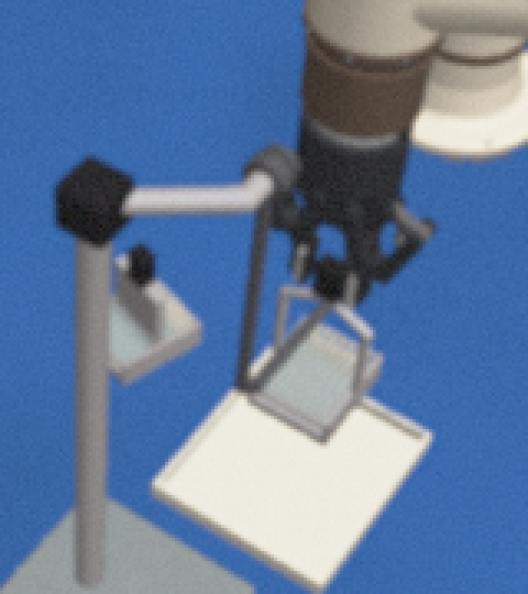

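View pics/wrist12_5.png

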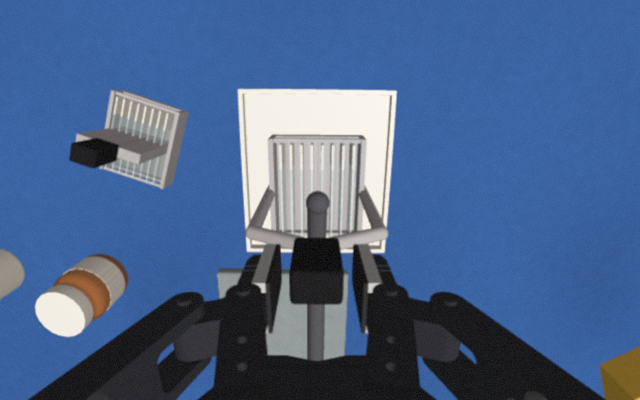

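Emit:
send_rows(
  series=[
    {"dx":0,"dy":0,"dz":0,"ax":0,"ay":0,"az":0,"fingers":0.5},
    {"dx":0,"dy":0,"dz":0,"ax":0,"ay":0,"az":0,"fingers":0.6},
    {"dx":0,"dy":0,"dz":-0.1,"ax":0,"ay":0,"az":0,"fingers":0.65},
    {"dx":0,"dy":0,"dz":-0.4,"ax":0,"ay":0,"az":0,"fingers":0.65},
    {"dx":0,"dy":0,"dz":-0.8,"ax":0,"ay":0,"az":0,"fingers":0.65},
    {"dx":0,"dy":0,"dz":-1.2,"ax":0,"ay":0,"az":0,"fingers":0.65},
    {"dx":0.2,"dy":0,"dz":-1.6,"ax":0,"ay":0,"az":0,"fingers":0.65},
    {"dx":0.7,"dy":0,"dz":-1.8,"ax":0,"ay":0,"az":0,"fingers":0.65},
    {"dx":1.3,"dy":0,"dz":-1.9,"ax":0,"ay":0,"az":0,"fingers":0.65},
    {"dx":1.8,"dy":0,"dz":-1.9,"ax":0,"ay":0,"az":0,"fingers":0.65},
    {"dx":1.8,"dy":0,"dz":-1.9,"ax":0,"ay":0,"az":0,"fingers":0.65},
  ],
)

```text
t: 24.1
position: [0.4147, 0.0903, 0.3155]
tool_rot: [179.7, 0.5, 177.1]
ft_force: [0.3, 0.3, 0.7]
finger_gap: 0.648
```

```bash
python3 - <<'E'
from h import *
fr=[];L=[]
for i in range(24):
    s=camera("scene");g=s["pixels"][120:300,290:450];fr.append(g)
    P=s["pixels"];m=(P[180:215,375:405].max(2)<60);yx=np.argwhere(m);L.append(yx.mean(0)[::-1]+[375,180])
print(np.round(L,1).tolist())
a=fr[::6];cv2.imwrite("pics/s13.png",cv2.resize(np.vstack([np.hstack(a[:2]),np.hstack(a[2:])]),None,fx=1.6*1.5,fy=1.6,interpolation=3)[:, :800])
cv2.imwrite("pics/s13b.png",cv2.resize(fr[-1],None,fx=3.3,fy=3.3,interpolation=3))
d=np.abs(fr[-1].astype(int)-fr[6]).max();print(d)
c=camera("wrist");save(c,"wrist13");t=camera("top");save(t,"top13");o=observe();print(o["t"],o["position"])
E
```

```text
[[389.8, 204.3], [390.0, 204.2], [390.0, 204.2], [390.0, 204.2], [389.9, 204.3], [390.0, 204.2], [389.9, 204.2], [389.9, 204.2], [389.9, 204.3], [390.0, 204.2], [389.9, 204.3], [389.9, 204.1], [389.9, 204.2], [389.9, 204.2], [389.9, 204.2], [389.7, 204.1], [389.8, 204.2], [389.8, 204.1], [389.9, 204.1], [389.9, 204.1], [389.9, 204.1], [390.0, 204.3], [389.9, 204.3], [390.0, 204.2]]
36
25.4 [0.4167091  0.09062001 0.31426839]
```

View pics/s13b.png

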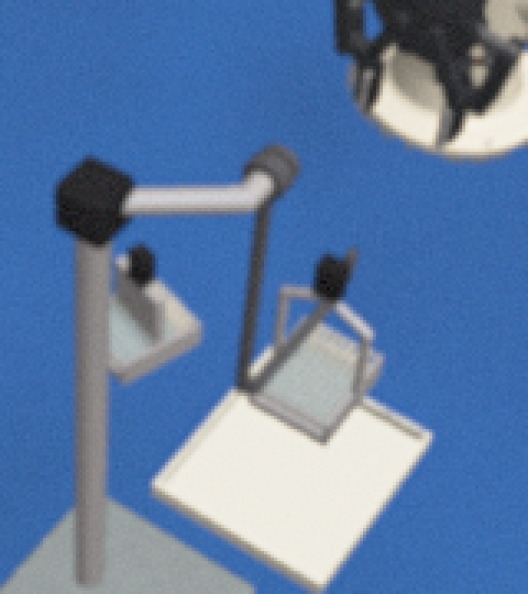

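View pics/wrist13.png

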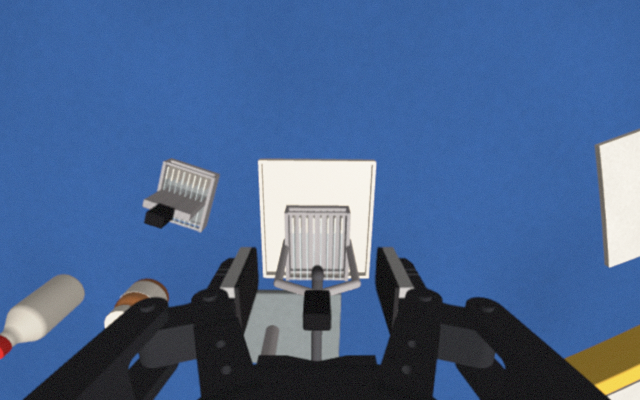

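View pics/top13.png

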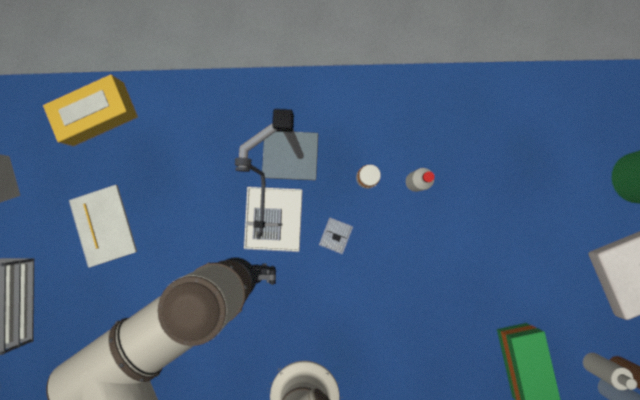

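```bash
python3 -c "
from plant import close_job,observe
print(observe()['t']);print(close_job())"
```

```text
25.4
the job is handed in; nothing more can be done
None
```

The slide rack with the arched handle now hangs by its arch on the hook, still and upright. The job was handed in at 25.4 s of the 67 s allowed.

**Stopping the hook:** The first touch with the shut fingers stopped the swing, and on release about ±1.8 mm remained. A second, similar touch left about the same (±1.7 mm). On the third touch I backed the fingers off very slowly, and under 0.5 mm of movement remained before I went for the rack.

**Hanging the rack:** I gripped the lug and lifted the rack. I then passed the arch over the hook's open end and lowered it until the seat took the weight. After that I let go slowly and backed clear.

**Last checks:** In 24 scene pictures over 1.2 s, the lug's position varied by no more than about 0.3 pixel. The rack looks upright, and the other rack, jar and bottle appear where they were at the start. The gripper is clear of everything.

**One disagreement:** The seat was not at the tray's measured centre. It was about 9 mm nearer the open end and 4 mm to the −y side. I used the seat position measured on the hook itself.

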